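# Wedge the bench anvil tight

### The arm

A 6-joint arm with a two-finger parallel gripper is mounted at the origin on the work surface. World frame = base frame: x ahead of the robot, y to its left, z up, the work surface at z = 0. Lengths are in m, angles in rad, forces in N, time in s.
With the tool pointing down it reaches from about 0.35 to 0.85 m from the base axis. Payload 8.1 kg.
Tool frame: the origin (TCP) lies midway between the tips of the shut fingers; the grasp point (between the pads) lies robot.grip_depth behind it (robot.grip_depth is the distance from the TCP to the grasp point, in m); z points along the fingers, y is the line along which they close (so a half turn about z gives the same grasp; the last joint's range is limited). The gripper opens to 93 mm and grips with 3 to 60 N. Pads are 15 mm wide; open, the fingers measure 128 mm over their backs; the gripper's body (75 mm by 188 mm) begins 65 mm behind the grasp point.
Start: joints at [1.198, 0.13, 1.488, -0, 1.523, -0.085], TCP at [0.17, 0.575, 0.219] pointing down, gripper open.
Joint ranges: [-2.96, 2.96], [-0.89, 2.26], [0.02, 2.5], [-1.34, 4.48], [0, 2.73], [-2.66, 2.66]. Speed limits (rad/s): [2.39, 2.39, 2.79, 3.14, 3.14, 3.14].

### API

Orientations are given as a rotation vector (axis times angle).
In Python, from plant import robot gives the robot as it stands.
- The arm moves only by the tool carry_out, never from a script. Its argument "rows" is a list of rows, each a list of 6 numbers: the shift along the tool's x, y, z in m, then the turn, a rotation vector about the tool's x, y, z in degrees. A call has 1 to 12 rows; each row is the pose to reach, as a shift and turn from the pose commanded when the call began, along the tool's axes at that moment; what a row does not reach only later rows make up. A row lasts 1/8 s, in which the tool goes at most 62.5 mm and 10.7 degrees, less where a joint would pass 70% of its speed; a pose out of reach is approached as far as the arm can. A call with a gripper value outside its range is refused whole. "jaw" is the closure in counts, from 0 (fully open) to 255 (shut), set as the call begins (left out, the last holds). The fingers move at their own pace and stop on an object; "force" is the grip in N (left out, the last holds). Time passes only in rows, so rows that repeat a pose let the fingers close. It gives the time, the measured TCP pose, the force, the opening and the grip force at its end, in the units of the state.
- robot.read_state(): the state, without advancing time (a new reading comes with each control period).
- robot.read_camera(name): name is "side" or "top"; returns the picture (480x640x3 uint8, red, green, blue); there is no depth.
- robot.camera_model(name): a dict with "fx", "fy", "cx", "cy" (pixels), "R" (3x3) and "t" (3): a world point X has camera coordinates R X + t. Camera axes: x right, y down, z forward; pixel columns grow to the right and rows downward; lengths in m; the calibration is good to about 2 mm. A picture is of the moment at which its call begins. camera_model takes no time and is no camera call.
- robot.close_job(): hands the job in; it is judged then, once.
Trained networks look in the newest picture that a camera, given by its name, has taken for a name from the list of things; names that differ only in an ending like _2 or _b are one class to them, and where a whole thing is asked for, a point or a joint stands for the part that bears it (a point fixed in the world has none). Each returns a list of dicts, best first, with "conf" (0 to 1); they miss things now and then, are a little off and sometimes report something else, mostly with a low value. They report only what shows in the picture. A call takes as long as a camera call. They do not tell look-alikes from the thing itself.
- robot.outline_of(camera, target): "pixels" (480x640 bool, what is visible of it) and "pixel" ([column, row] in pixels, amid what is visible of it).
The state is a dict: "t": time; "q": joint angles; "dq": joint speeds; "joint_torque": joint torques, N m; "tool_pos": TCP position; "orientation": TCP orientation; "force": force on the tool from outside, world axes, zero at the start; "wrist_torque": the same for the moment, N m; "opening": finger opening in m; "gripper_force": force on a finger pad.
Only numpy, scipy, OpenCV 4.12 (cv2) and the standard library are available. Lean on these libraries where they do the work, as an engineer would, in place of code of your own. Each camera call takes 0.05 s, during which the arm holds its last target. There are 200 camera calls.

### The job

The little anvil is loose in its holder. Slide the rear (inner-track) door of the sloping tool case all the way open behind the front door (leave the front door shut), take the wooden wedge out of its rack and push it, thin end down, into the slot beside the anvil's shank until the anvil is locked tight against its stop. Leave the wedge standing there, leave the case open, and do not disturb the hammer, the brush or the tool pot.

Things in the scene. Friction and masses are not known exactly. Their poses are not given: they have to be found in the camera images.
- case: Sloping wooden tool case, fixed, its low front turned away from the robot: 380 mm wide (its y), 190 deep (its x), 82 high in front (-x side), 192 at the back. Origin: centre of its underside. The open face slopes up to its +x at 30 degrees; on it two clear doors in pale frames slide along the case's y: the rear (lower) door on the +y half, the front (upper) on the -y half
- rear_door (a joint): rear door's travel in m: 0 shut, growing as it slides to the case's -y, behind the front door, to a stop at 0.12; may start ajar. About 1.5 N of friction; stays where it is left. Fully open it leaves the case clear from 60 to 178 mm in the case's y
- rear_door_pull (a point): on the rear door's pull, a dark wooden rib near its +y edge, standing square to the slope: 14 mm wide (case's y; pinch here), 70 long up the slope, 42 tall over this door, 33 over the front door. Point: on its centreline, 14 mm below its top. z axis: normal of the slope, 30 degrees off vertical to the case's -x; y: the case's y. At the stop its side is 23 mm from the front door's edge
- front_door (a joint): travel of the front door in m: 0 shut (as it starts), grows towards the case's +y. Leave it shut
- front_door_pull (a point): the like point on the front door's pull, near the case's -y edge
- wedge: Loose wooden wedge, 100 mm long, 28 wide (its y, parallel sides), tapering evenly on both faces (its x) from 28 mm thick at the head to 8 at the thin end; 60 g. Origin: centre of the thin end; z points to the head. It stands thin end down in the rack under the rear door, leaning 30 degrees with its head to the case's -x, its y along the case's y, head 17 mm below the door
- wedge_head (a point): centre of the wedge's head (thick end), 100 mm from the thin end; axes as the wedge's
- rack: pale wooden rack fixed in the case; origin: centre of its underside; axes as the case's. The wedge's thin end stands 20 mm above it with 3 mm of play. Cheeks beside the wedge's 28 mm width reach 33 mm from its thin end; the rest under its lower face, 22 mm wide, reaches 66 mm. Pinch the wedge's head across the 28 mm and draw it out along its own z
- slot (a point): middle of the mouth of the wedge slot in the steel stake holder, 85 mm above the bench; it goes straight down 70 mm. Along its x (holder's x) it is 15 mm wide while the anvil is loose, narrowing downward at the wedge's taper: fixed wall on +x, anvil on -x. Along y 48 mm long, between side plates 25 mm below the mouth. The wedge stands with its x along this x, either way round
- holder: steel stake holder bolted to the bench, foot 110 x 90 mm, fixed. Origin: on the bench below the slot (1 mm off in x). The steel anvil stands in it on the -x side of the slot: its head and horn reach from 28 to 145 mm to -x, up to 130 mm above the bench
- anvil (a joint): anvil's travel in m: 0 loose, 0.004 tight against its stop, away from the slot (holder's -x). A rubber pad pushes it back, 1.2 N per mm. The wedge binds about 35 mm deep and is tight about 55 mm deep, its head then 45 mm above the mouth, its axis 1 mm to -x of the slot point. The push grows to 8 to 20 N; the wedge then stays by friction
- hammer: bench hammer 200 mm long lying on the bench; bystander. Origin under its middle
- brush: bench brush 130 mm long lying on the bench behind (+x of) the holder; bystander
- pot: black tool pot 72 mm across, 100 mm high, with tools to 190 mm; bystander. Origin: centre of its underside
There are look-alikes about, which are no part of the job. Of the things like the holder, leave any that is blue or pink; of the rest the smaller one is meant.

How it is judged:
On the way, in this order (a step that is already met when the one before it is completed fails the run):
1. the rear door is slid open behind the front door, the wedge still in its rack (value of joint rear_door above 0.11 m and distance between wedge and rack below 0.04 m), for 0.2 s.
2. the wedge is out of the case (distance between wedge and rack above 0.14 m), for 0.1 s.
At the end, for the whole second after the job is handed in: The rear door is open by more than 100 mm of its 120, the front door shut within 20 mm; the wedge stands in the slot thin end down, more than 40 mm deep, upright within 0.15 rad, its thin end within 15 mm of the slot's middle, at rest; the anvil is pushed more than 3 mm of its 4 mm towards its stop (value of joint rear_door above 0.1 m and value of joint front_door below 0.02 m and value of joint anvil above 0.003 m and horizontal distance between wedge and slot below 0.015 m and z of wedge in the frame of slot below -0.04 m and angle between wedge's own z axis and vertical below 0.15 rad and linear speed of wedge below 0.01 m/s); the robot touches nothing.
It fails at once if the front door is slid open by more than 30 mm (value of joint front_door above 0.03 m).
It fails at once if the hammer is moved by more than 30 mm (distance of hammer from where it was at the start of the episode above 0.03 m).
It fails at once if the brush is moved by more than 30 mm (distance of brush from where it was at the start of the episode above 0.03 m).
It fails at once if the pot is moved by more than 30 mm (distance of pot from where it was at the start of the episode above 0.03 m).
It also fails if it takes over 59 s, if anything falls off the work surface, if the arm or the gripper's body presses on something with over 40 N, if the wrist force passes 120 N, or if a joint passes its speed limit or range.

## Working session

There is one attempt and no reset: what is moved stays moved. The work goes in short steps, Python scripts to look and compute and a tool call to move; the robot and the scene stay as the last step left them, time stands still between calls to the robot, and variables do not carry over. Pictures are saved under pics/ and viewed, at most 10 in all, crops included, and the job is handed in when it is done.

Besides the shell and the picture viewer there is one more tool, called after "Emit:" as name(argument=value, ...) on one line, values as JSON. carry_out: Moves the arm, as the interface text tells. Its arguments: {"type":"object","properties":{"rows":{"type":"array"},"jaw":{"type":"number"},"force":{"type":"number"}},"required":["rows"]}

```bash
ls; mkdir -p pics; python3 - <<'E'
from plant import robot
import cv2,numpy as np
s=robot.read_state();print({k:np.round(v,3).tolist() for k,v in s.items()},robot.grip_depth)
for n in("side","top"):
    cv2.imwrite(f"pics/{n}0.png",robot.read_camera(n)[...,::-1])
    print(n,{k:np.round(v,4).tolist() for k,v in robot.camera_model(n).items()})
E
```

```text
pics
{'t': 0.0, 'q': [1.198, 0.131, 1.489, -0.0, 1.523, -0.085], 'dq': [0.002, -0.0, 0.001, 0.001, -0.0, -0.0], 'joint_torque': [-0.001, -55.983, -49.177, 0.077, 0.035, -0.0], 'tool_pos': [0.17, 0.575, 0.218], 'orientation': [-0.45, -3.109, 0.003], 'force': [-1.044, -0.343, 0.359], 'wrist_torque': [0.03, 0.073, 0.008], 'gripper_force': 0.0, 'opening': 0.093} 0.0188
side {'fx': 601.8923, 'fy': 601.8923, 'cx': 313.8493, 'cy': 241.6325, 'R': [[0.8954, -0.4452, -0.0055], [-0.2762, -0.5456, -0.7912], [0.3493, 0.71, -0.6115]], 't': [-0.4424, 0.2483, 1.1306]}
top {'fx': 525.0504, 'fy': 525.0504, 'cx': 321.3506, 'cy': 241.6449, 'R': [[-0.0162, -0.9999, 0.0021], [-0.9776, 0.0154, -0.2101], [0.21, -0.0055, -0.9777]], 't': [0.0189, 0.5198, 1.2923]}
```

View pics/side0.png

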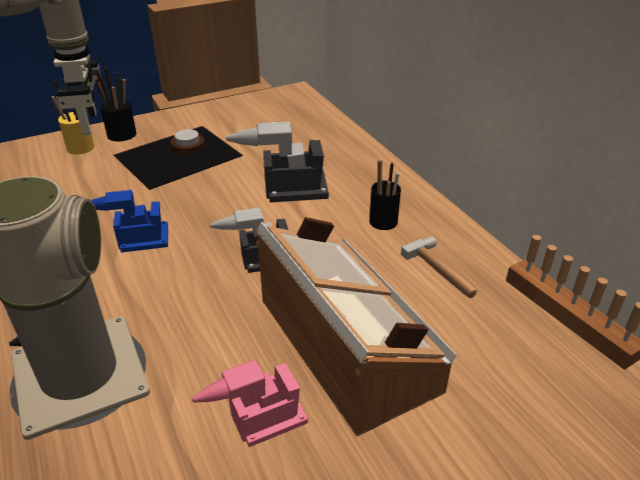

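View pics/top0.png

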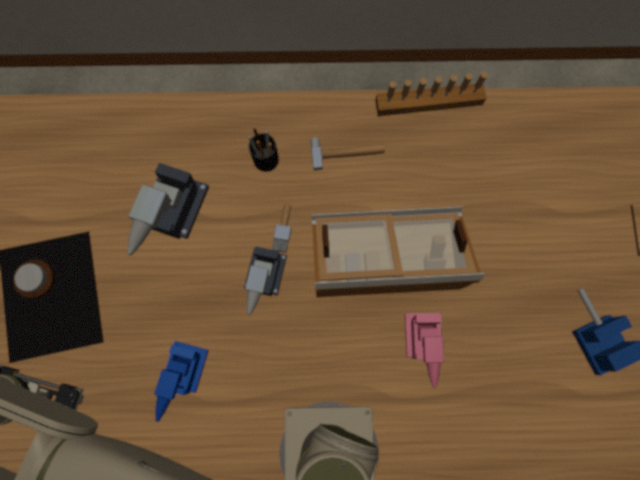

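```bash
cat > h.py <<'E'
from plant import robot
import numpy as np,cv2
from scipy.optimize import least_squares
def proj(n,X):
    m=robot.camera_model(n);c=np.atleast_2d(X)@np.array(m["R"]).T+np.array(m["t"])
    return np.c_[m["fx"]*c[:,0]/c[:,2]+m["cx"],m["fy"]*c[:,1]/c[:,2]+m["cy"]]
def ray(n,px,z):
    m=robot.camera_model(n);R=np.array(m["R"]);o=-R.T@np.array(m["t"])
    d=R.T@np.array([(px[0]-m["cx"])/m["fx"],(px[1]-m["cy"])/m["fy"],1]);return o+d*(z-o[2])/d[2]
def crop(n,x0,y0,w,h,s,f):
    im=robot.read_camera(n)[y0:y0+h,x0:x0+w,::-1]
    cv2.imwrite(f,cv2.resize(cv2.convertScaleAbs(im,alpha=1.5,beta=15),None,fx=s,fy=s,interpolation=cv2.INTER_CUBIC))
E
python3 - <<'E'
from h import *
crop("top",225,185,265,120,3,"pics/t1.png");crop("side",200,200,265,200,3,"pics/s1.png")
for n in("top","side"):
    for k in("rear_door_pull","front_door_pull","wedge","rack","holder","anvil","case","brush"):
        for o in robot.outline_of(n,k)[:4]:
            m=o["pixels"];ys,xs=np.nonzero(m)
            if len(xs): print(n,k,round(o["conf"],2),np.round(o["pixel"],1),"cen",xs.mean().round(1),ys.mean().round(1),"bb",xs.min(),xs.max(),ys.min(),ys.max(),len(xs))
E
```

```text
top rear_door_pull 0.85 [431.1 247.4] cen 433.0 245.3 bb 393 477 213 276 4346
top front_door_pull 0.74 [357.2 250.2] cen 357.4 247.6 bb 316 403 214 280 5072
top front_door_pull 0.46 [390.9 255.8] cen 392.4 252.0 bb 312 483 207 297 13129
top wedge 0.18 [337.4 154.6] cen 339.5 152.1 bb 311 384 137 169 845
top holder 0.86 [262.9 274.3] cen 263.8 274.4 bb 245 287 247 313 1769
top holder 0.59 [169.2 202. ] cen 166.3 206.0 bb 128 208 164 254 4187
top holder 0.59 [425.2 341.4] cen 425.0 341.0 bb 404 443 312 387 2029
top anvil 0.96 [150. 206.] cen 150.3 210.6 bb 128 182 182 253 1927
top anvil 0.94 [258.7 279.3] cen 256.5 283.3 bb 245 273 260 314 894
top anvil 0.66 [431.6 350.7] cen 431.9 351.1 bb 418 444 326 386 1043
top anvil 0.6 [171.3 386.1] cen 169.7 383.5 bb 154 191 357 420 1161
top case 0.57 [284.8 235.7] cen 282.1 231.0 bb 271 291 203 252 663
top case 0.55 [389.  255.4] cen 392.3 251.9 bb 312 483 207 297 13120
top brush 0.72 [284.9 232.4] cen 282.2 231.9 bb 273 290 205 251 556
side rear_door_pull 0.55 [380.9 325. ] cen 380.2 323.9 bb 316 442 287 357 4732
side front_door_pull 0.84 [326.7 257.1] cen 326.7 258.1 bb 267 390 217 294 4452
side holder 0.96 [284.2 161.8] cen 286.5 162.8 bb 226 327 121 201 4445
side holder 0.78 [134.1 221.5] cen 133.8 221.7 bb 91 168 190 251 2874
side holder 0.68 [246.3 228.1] cen 245.7 232.5 bb 211 286 209 270 1486
side holder 0.67 [258.4 399.1] cen 257.7 400.5 bb 192 307 360 445 5421
side anvil 0.97 [244.2 219.6] cen 240.1 220.4 bb 211 261 208 234 755
side anvil 0.83 [277.5 138. ] cen 272.0 140.0 bb 226 304 121 166 1690
side anvil 0.72 [124.6 205.2] cen 122.8 205.5 bb 91 150 190 224 1058
side anvil 0.72 [245.3 386.5] cen 241.5 385.6 bb 192 279 360 407 2203
side case 0.95 [349.1 328.7] cen 349.4 325.2 bb 256 455 217 434 24047
side brush 0.55 [326.8 259. ] cen 327.0 258.5 bb 268 390 218 294 4402
```

View pics/t1.png

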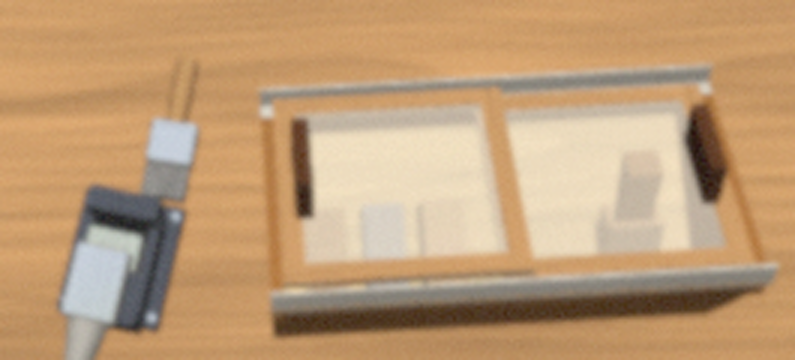

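View pics/s1.png

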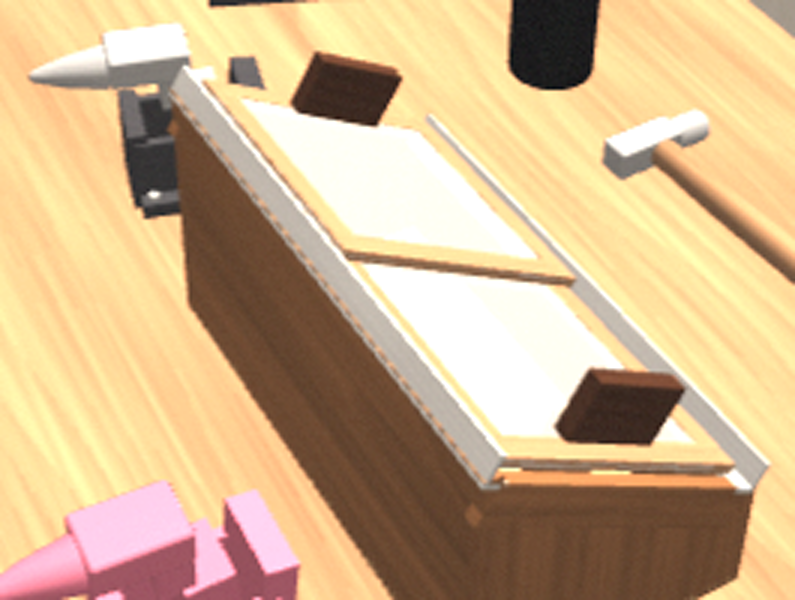

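```bash
python3 - <<'E'
from h import *
ims={n:cv2.convertScaleAbs(robot.read_camera(n)[...,::-1],alpha=1.7,beta=25) for n in("top","side")}
def tile(n,x0,y0,s):
    w=-(-266//s);h=-(-300//s)
    t=cv2.resize(ims[n][y0:y0+h,x0:x0+w],None,fx=s,fy=s,interpolation=cv2.INTER_CUBIC)[:300,:266].copy()
    for i in range(0,w,10): cv2.line(t,(i*s,0),(i*s,5),(0,0,255),1);cv2.putText(t,str(x0+i),(i*s,14),0,.3,(0,0,255),1)
    for i in range(0,h,10): cv2.line(t,(0,i*s),(5,i*s),(0,0,255),1);cv2.putText(t,str(y0+i),(6,i*s+4),0,.3,(0,0,255),1)
    return t
a=np.hstack([tile("top",445,210,6),tile("top",310,215,6),tile("top",240,245,5)])
b=np.hstack([tile("side",380,315,5),tile("side",290,212,5),tile("side",225,205,4)])
cv2.imwrite("pics/m.png",np.vstack([a,b]))
E
```

```text
(no output)
```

View pics/m.png

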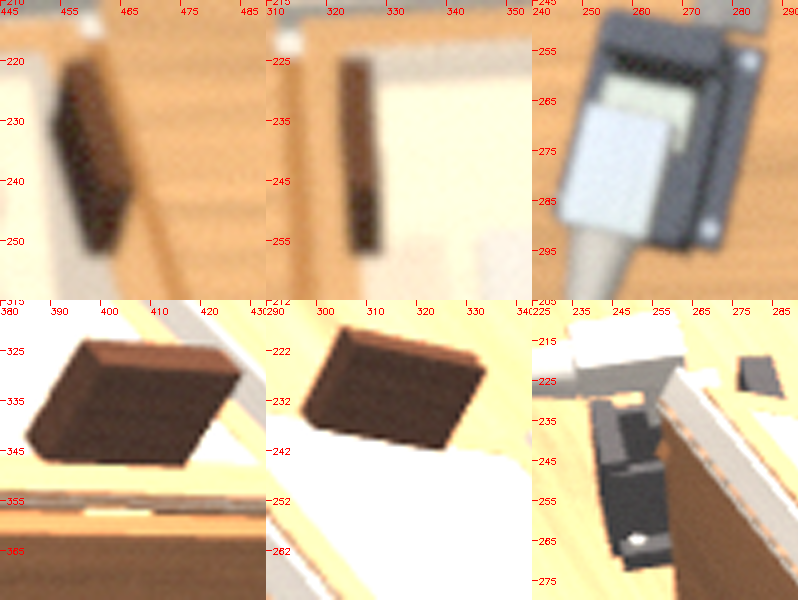

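```bash
cat > fit.py <<'E'
from h import *
# corner order: (case x,y signs) (+,-)=robot-end far(+yworld), (+,+) robot-end near, (-,-) , (-,+)
sg=np.array([(1,-1),(1,1),(-1,-1),(-1,1)])
D={"r":{"side":[(396.8,322.6),(399.6,327),(424,324.2),(428,329.4)],"top":[(463,241.7),(467,240.8),(457,220),(461.2,220)]},
"f":{"side":[(305.2,217),(306.8,220),(330.8,222.2),(333.6,225.6)],"top":[(323.3,245.8),(328.5,245.5),(322.3,224.7),(327,224.7)]}}
def axes(yaw):
    c,s=np.cos(yaw),np.sin(yaw);Rz=np.array([[c,-s,0],[s,c,0],[0,0,1]])
    a=np.pi/6
    return Rz@np.array([np.cos(a),0,np.sin(a)]),Rz@np.array([0,1.,0]),Rz@np.array([-np.sin(a),0,np.cos(a)])
def res(p):
    u,v,n=axes(p[0]);r=[]
    for k,c in(("r",p[1:4]),("f",p[4:7])):
        X=c+sg[:,:1]*.035*u+sg[:,1:]*.007*v
        for cam in("side","top"): r.append((proj(cam,X)-D[k][cam]).ravel())
    return np.concatenate(r)
E
python3 - <<'E'
from fit import *
s=least_squares(res,[np.pi,.44,-.26,.18,.44,0,.18],loss="soft_l1");print(s.x.round(4),np.abs(s.fun).max().round(2));print(s.fun.reshape(-1,4,2).round(1).tolist())
u,v,n=axes(s.x[0]);print("case y of pulls diff",(s.x[1:4]-s.x[4:7])@np.c_[u,v,n])
print("case corner",ray("side",(263,299.5),0))
for nm,px,z in[("foot rf",(286.4,254.2),.01),("foot rn",(276,294.2),.01),("bolt",(282.8,256.2),.012),("bolt2",(274.8,289.8),.012),("slot",(264.8,257.8),.085),("wall",(265,251.6),.09),("walll far",(262,247.5),.09)]:
    X=ray("top",px,z);print(nm,X.round(4),proj("side",X).round(1))
E
```

```text
[ 3.1758e+00  5.1500e-01 -3.1750e-01  1.8080e-01  5.0800e-01  2.0000e-03
  1.8620e-01] 1.83
[[[-1.8, -0.7], [0.4, 0.5], [-0.4, 0.1], [0.7, 0.2]], [[-0.5, -0.2], [1.5, 0.4], [-1.2, -0.3], [0.5, -0.5]], [[-1.3, -0.4], [0.4, 0.2], [-0.2, 0.1], [0.4, 0.3]], [[-0.3, 0.4], [0.6, 0.4], [-0.7, -0.6], [0.5, -0.9]]]
case y of pulls diff [ 0.00065462  0.31960677 -0.00670956]
case corner [0.38817926 0.03157708 0.        ]
foot rf [0.4973 0.1032 0.01  ] [[294.9 262.2]]
foot rn [0.3919 0.1304 0.01  ] [[247.4 268.8]]
bolt [0.4917 0.1125 0.012 ] [[290.9 259.9]]
bolt2 [0.4032 0.1334 0.012 ] [[251.5 265.9]]
slot [0.4747 0.1523 0.085 ] [[275.7 226.9]]
wall [0.4894 0.1514 0.09  ] [[281.8 223.6]]
walll far [0.4999 0.1589 0.09  ] [[284.7 220.6]]
```

```bash
cat > need.py <<'E'
from h import *
from scipy.spatial.transform import Rotation as Ro
def tool(z,y):
    z=np.array(z,float);z/=np.linalg.norm(z);y=np.array(y,float);y-=z*(y@z);y/=np.linalg.norm(y);return np.c_[np.cross(y,z),y,z]
def need(*wps):
    s=robot.read_state();R=Ro.from_rotvec(s["orientation"]);p=np.array(s["tool_pos"])
    print("t",round(float(s["t"]),2),"tcp",p.round(4),"F",np.round(s["force"],1),"open",round(float(s["opening"]),4),"gf",s["gripper_force"])
    for x,T in wps: print("  to",np.round(x,3),":",(R.inv().apply(np.array(x)-p)*1000).round(1),"mm",(R.inv()*Ro.from_matrix(T)).as_rotvec(degrees=True).round(1),"deg")
E
python3 - <<'E'
from need import *
T=tool([0,0,-1],[-.034,.999,0])
need(([.42,.30,.30],T),([.505,-.37,.30],T),([.505,-.37,.157],T))
E
```

```text
t 1.1 tcp [0.1703 0.5753 0.2187] F [ 0.2 -0.2  0.7] open 0.0929 gf 0.0
  to [0.42 0.3  0.3 ] : [-317.6 -193.1  -81.3] mm [  0.    0.  -18.4] deg
  to [ 0.505 -0.37   0.3  ] : [-589.3 -811.4  -81.4] mm [  0.    0.  -18.4] deg
  to [ 0.505 -0.37   0.157] : [-589.3 -811.5   61.6] mm [  0.    0.  -18.4] deg
```

Emit:
carry_out(rows=[[-45, -28, -30, 0, 0, -3], [-90, -56, -60, 0, 0, -6], [-136, -83, -81, 0, 0, -9], [-181, -110, -81, 0, 0, -12], [-227, -138, -81, 0, 0, -15], [-272, -166, -81, 0, 0, -18.4], [-318, -193, -81, 0, 0, -18.4], [-342, -249, -81, 0, 0, -18.4], [-367, -304, -81, 0, 0, -18.4], [-391, -360, -81, 0, 0, -18.4], [-416, -415, -81, 0, 0, -18.4], [-440, -471, -81, 0, 0, -18.4]], jaw=255, force=20)

```text
t: 2.6
tool_pos: [0.6024, 0.0104, 0.426]
orientation: [-0.052, 3.141, 0.0]
force: [0.9, 0.8, 0.4]
opening: 0.0006
gripper_force: 0.0
```

```bash
python3 - <<'E'
from need import *
T=tool([0,0,-1],[-.034,.999,0])
need(([.505,-.37,.30],T),([.505,-.37,.157],T))
E
```

```text
t 2.6 tcp [0.6024 0.0104 0.426 ] F [0.9 0.8 0.4] open 0.0006 gf 0.0
  to [ 0.505 -0.37   0.3  ] : [ 110.1 -376.9  125.9] mm [ 0.  0. -0.] deg
  to [ 0.505 -0.37   0.157] : [ 110.2 -376.9  268.9] mm [ 0.  0. -0.] deg
```

My shifts were in mm, but the rows take metres. The row limits held the move to a safe place, so I'll continue in metres.

Emit:
carry_out(rows=[[0.014, -0.047, 0.012, 0, 0, 0], [0.028, -0.094, 0.024, 0, 0, 0], [0.042, -0.141, 0.036, 0, 0, 0], [0.056, -0.188, 0.048, 0, 0, 0], [0.07, -0.235, 0.06, 0, 0, 0], [0.084, -0.283, 0.075, 0, 0, 0], [0.098, -0.33, 0.1, 0, 0, 0], [0.11, -0.377, 0.126, 0, 0, 0], [0.11, -0.377, 0.175, 0, 0, 0], [0.11, -0.377, 0.225, 0, 0, 0], [0.11, -0.377, 0.269, 0, 0, 0], [0.11, -0.377, 0.269, 0, 0, 0]])

```text
t: 4.1
tool_pos: [0.5018, -0.3661, 0.152]
orientation: [0.052, -3.135, -0.009]
force: [-0.6, -0.4, 0.9]
opening: 0.0005
gripper_force: 0.0
```

Emit:
carry_out(rows=[[0, 0.01, 0, 0, 0, 0], [0, 0.022, 0, 0, 0, 0], [0, 0.035, 0, 0, 0, 0], [0, 0.048, 0, 0, 0, 0], [0, 0.062, 0, 0, 0, 0], [0, 0.076, 0, 0, 0, 0], [0, 0.09, 0, 0, 0, 0], [0, 0.104, 0, 0, 0, 0], [0, 0.118, 0, 0, 0, 0], [0, 0.13, 0, 0, 0, 0], [0, 0.138, 0, 0, 0, 0], [0, 0.138, 0, 0, 0, 0]])

```text
t: 5.6
tool_pos: [0.4997, -0.2294, 0.1564]
orientation: [0.054, -3.141, -0.001]
force: [1.5, -1.4, 0.3]
opening: 0.0002
gripper_force: 0.0
```

```bash
python3 - <<'E'
from need import *
need()
crop("top",300,195,190,120,4,"pics/t2.png")
E
```

```text
t 5.6 tcp [ 0.4997 -0.2294  0.1564] F [ 1.5 -1.4  0.3] open 0.0002 gf 0.0
```

View pics/t2.png

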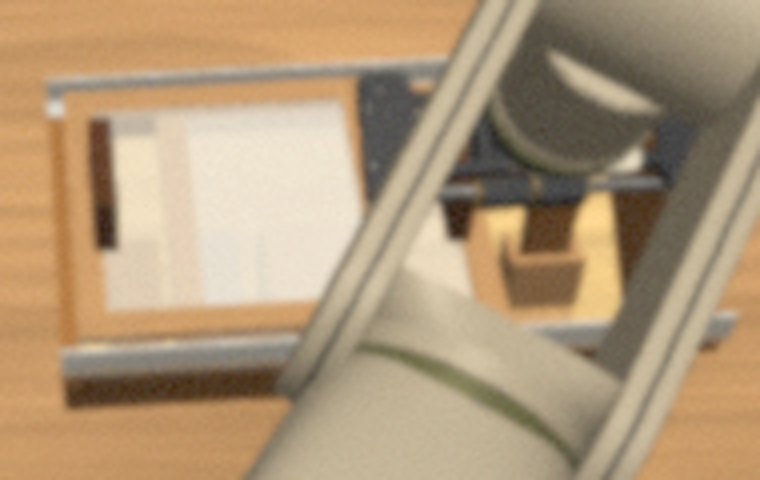

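The door has moved about 11 cm: the rear pull shows at crop (455,218), and the wedge and its rack are uncovered at about (545,250). I'll push gently on to the stop.

Emit:
carry_out(rows=[[0, 0.003, 0, 0, 0, 0], [0, 0.005, 0, 0, 0, 0], [0, 0.007, 0, 0, 0, 0], [0, 0.007, 0, 0, 0, 0]])

```text
t: 6.15
tool_pos: [0.4994, -0.2232, 0.1566]
orientation: [0.052, -3.141, -0.0]
force: [-0.0, 0.2, -0.1]
opening: 0.0006
gripper_force: 0.3
```

Emit:
carry_out(rows=[[0, 0.003, 0, 0, 0, 0], [0, 0.006, 0, 0, 0, 0], [0, 0.006, 0, 0, 0, 0]])

```text
t: 6.52
tool_pos: [0.4993, -0.2215, 0.1568]
orientation: [-0.05, 3.14, -0.012]
force: [1.7, -20.1, -8.3]
opening: 0.0004
gripper_force: 10.3
```

Emit:
carry_out(rows=[[0, -0.02, 0, 0, 0, 0], [0, -0.05, -0.01, 0, 0, 0], [0, -0.09, -0.05, 0, 0, 0], [0, -0.14, -0.09, 0, 0, 0], [0.02, -0.19, -0.12, 0, 0, 0], [0.04, -0.24, -0.15, 0, 0, 0], [0.05, -0.29, -0.15, 0, 0, 0], [0.05, -0.29, -0.15, 0, 0, 0]], jaw=100)

```text
t: 7.52
tool_pos: [0.457, -0.5122, 0.3053]
orientation: [0.046, -3.14, -0.002]
force: [-0.1, -0.2, -0.4]
opening: 0.0563
gripper_force: 0.0
```

```bash
python3 - <<'E'
from need import *
need()
ims={n:cv2.convertScaleAbs(robot.read_camera(n)[...,::-1],alpha=a,beta=b) for n,a,b in(("top",1.7,25),("side",1.2,0))}
def tile(n,x0,y0,s,W,H):
    w=-(-W//s);h=-(-H//s)
    t=cv2.resize(ims[n][y0:y0+h,x0:x0+w],None,fx=s,fy=s,interpolation=cv2.INTER_CUBIC)[:H,:W].copy()
    for i in range(0,w,10): cv2.putText(t,str(x0+i),(i*s,10),0,.3,(0,0,255),1);cv2.line(t,(i*s,0),(i*s,4),(0,0,255),1)
    for i in range(0,h,10): cv2.putText(t,str(y0+i),(6,i*s+4),0,.3,(0,0,255),1);cv2.line(t,(0,i*s),(5,i*s),(0,0,255),1)
    return t
cv2.imwrite("pics/m2.png",np.hstack([tile("top",405,215,6,390,500),tile("side",330,270,4,400,500)]))
E
```

```text
t 7.53 tcp [ 0.457  -0.5122  0.3053] F [-0.1 -0.2 -0.4] open 0.0563 gf 0.0
```

View pics/m2.png

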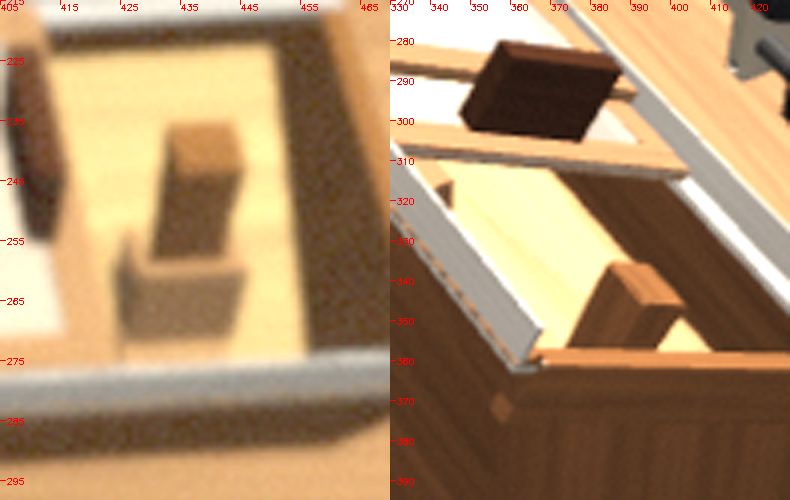

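```bash
python3 - <<'E'
from fit import *
from need import *
W={"side":[(384.1,335.4),(392.9,345.9),(395.9,335.6),(403.6,345.6)],"top":[(432.6,243.2),(444.9,243.2),(432.9,235.4),(444.1,235.4)]}
def rw(p,fy=3.176):
    u,v,n=axes(p[3] if len(p)>3 else fy);X=p[:3]+sg[:,:1]*.014*u+sg[:,1:]*.014*v
    return np.concatenate([(proj(c,X)-W[c]).ravel() for c in W])
s=least_squares(rw,[.5,-.27,.13]);print(s.x.round(4),s.fun.round(1).tolist())
s4=least_squares(rw,[.5,-.27,.13,3.17]);print(s4.x.round(4))
u,v,n=axes(3.176);h=s.x;pull=np.array([.515,-.3175,.1808])-.12*v
print("pull rel head u,v,n",((pull-h)@np.c_[u,v,n]).round(4))
T=tool(-n,-v)
tcp=h-n*(.0188+.006)
print("T",T.round(3).tolist(),"tcp",tcp.round(4))
need((tcp+.14*n,T),(tcp,T))
E
```

```text
[ 0.511  -0.2784  0.1103] [-0.4, -0.2, -0.1, -0.2, -1.3, 0.2, 0.2, 0.7, 1.6, 0.0, 0.7, -0.6, -0.8, -0.6, -0.8, -1.1]
[ 0.511  -0.2784  0.1103  3.1192]
pull rel head u,v,n [ 0.033  -0.0808  0.0624]
T [[-0.866, -0.034, -0.5], [-0.03, 0.999, -0.017], [0.5, 0.0, -0.866]] tcp [ 0.4986 -0.2789  0.0888]
t 7.62 tcp [ 0.4587 -0.509   0.3058] F [0.8 0.5 0.3] open 0.0564 gf 0.0
  to [ 0.569 -0.276  0.21 ] : [-117.4  228.7   96.1] mm [ 0.1 30.  -0.1] deg
  to [ 0.499 -0.279  0.089] : [-47.5 228.3 217.4] mm [ 0.1 30.  -0.1] deg
```

Emit:
carry_out(rows=[[-0.02, 0.038, 0.0, 0, 6, 0], [-0.04, 0.076, 0.0, 0, 14, 0], [-0.06, 0.115, 0.02, 0, 22, 0], [-0.08, 0.153, 0.04, 0, 30, 0], [-0.1, 0.191, 0.065, 0, 30, 0], [-0.119, 0.229, 0.0935, 0, 30, 0], [-0.119, 0.229, 0.0935, 0, 30, 0], [-0.119, 0.229, 0.0935, 0, 30, 0]], jaw=118)

```text
t: 8.62
tool_pos: [0.5705, -0.2752, 0.2139]
orientation: [0.046, -2.618, 0.013]
force: [-0.2, 0.5, 0.2]
opening: 0.0503
gripper_force: 0.0
```

```bash
python3 - <<'E'
from fit import *
from need import *
u,v,n=axes(3.176);h=np.array([ 0.511,-0.2784,0.1103])
T=tool(-n,-v);need((h-n*.0218,T))
E
```

```text
t 8.62 tcp [ 0.5705 -0.2752  0.2139] F [-0.2  0.5  0.2] open 0.0503 gf 0.0
  to [ 0.5   -0.279  0.091] : [ -0.2  -1.1 141.3] mm [-0.  0.  0.] deg
```

Emit:
carry_out(rows=[[0, -0.001, 0.03, 0, 0, 0], [0, -0.001, 0.06, 0, 0, 0], [0, -0.001, 0.09, 0, 0, 0], [0, -0.001, 0.11, 0, 0, 0], [0, -0.001, 0.122, 0, 0, 0], [0, -0.001, 0.13, 0, 0, 0], [0, -0.001, 0.135, 0, 0, 0], [0, -0.001, 0.135, 0, 0, 0]])

```text
t: 9.62
tool_pos: [0.503, -0.2793, 0.0965]
orientation: [0.044, -2.618, 0.012]
force: [0.1, -0.2, -0.4]
opening: 0.0499
gripper_force: 0.0
```

Emit:
carry_out(rows=[[0, 0, 0.003, 0, 0, 0], [0, 0, 0.006, 0, 0, 0], [0, 0, 0.006, 0, 0, 0]])

```text
t: 10.0
tool_pos: [0.4999, -0.2793, 0.091]
orientation: [0.044, -2.618, 0.012]
force: [-0.2, 0.5, 0.6]
opening: 0.0496
gripper_force: 0.0
```

Emit:
carry_out(rows=[[0, 0, 0, 0, 0, 0], [0, 0, 0, 0, 0, 0], [0, 0, 0, 0, 0, 0], [0, 0, 0, 0, 0, 0], [0, 0, 0, 0, 0, 0], [0, 0, 0, 0, 0, 0]], jaw=255, force=40)

```text
t: 10.75
tool_pos: [0.4998, -0.2793, 0.091]
orientation: [0.044, -2.618, 0.012]
force: [0.2, 0.6, 0.4]
opening: 0.0278
gripper_force: 40.0
```

Gripped at 28 mm. I'll draw it out along its own axis.

Emit:
carry_out(rows=[[0, 0, -0.01, 0, 0, 0], [0, 0, -0.025, 0, 0, 0], [0, 0, -0.05, 0, 0, 0], [0, 0, -0.08, 0, 0, 0], [0, 0, -0.11, 0, 0, 0], [0, 0, -0.14, 0, 0, 0], [0, 0, -0.17, 0, 0, 0], [0, 0, -0.2, 0, 0, 0], [0, 0, -0.2, 0, 0, 0], [0, 0, -0.2, 0, 0, 0]])

```text
t: 12.0
tool_pos: [0.5997, -0.276, 0.2634]
orientation: [0.044, -2.617, 0.012]
force: [0.3, 0.6, -1.1]
opening: 0.0275
gripper_force: 40.0
```

```bash
python3 - <<'E'
from need import *
a=np.radians(-14.6);hx=np.array([np.cos(a),np.sin(a),0]);hy=np.array([-np.sin(a),np.cos(a),0])
slot=np.array([.4747,.1523,0])
T=tool([0,0,-1],hy)
need(([.5,-.1,.35],T),(slot+[0,0,.085+.079+.05],T))
E
```

```text
t 12.0 tcp [ 0.5997 -0.276   0.2634] F [ 0.3  0.6 -1.1] open 0.0275 gf 39.999627522483934
  to [ 0.5  -0.1   0.35] : [124.5 179.2 -28. ] mm [ -4.3 -29.8  16.1] deg
  to [0.475 0.152 0.214] : [ 71.  432.2  98.2] mm [ -4.3 -29.8  16.1] deg
```

Emit:
carry_out(rows=[[0.03, 0.03, -0.015, -0.9, -6, 3.2], [0.06, 0.07, -0.028, -1.8, -13, 6.5], [0.09, 0.11, -0.028, -2.6, -20, 9.7], [0.11, 0.145, -0.028, -3.5, -25, 13], [0.1245, 0.179, -0.028, -4.3, -29.8, 16.1], [0.121, 0.23, -0.02, -4.3, -29.8, 16.1], [0.117, 0.28, -0.01, -4.3, -29.8, 16.1], [0.112, 0.33, 0.0, -4.3, -29.8, 16.1], [0.108, 0.37, 0.02, -4.3, -29.8, 16.1], [0.103, 0.405, 0.04, -4.3, -29.8, 16.1], [0.099, 0.432, 0.05, -4.3, -29.8, 16.1], [0.099, 0.432, 0.05, -4.3, -29.8, 16.1]])

```text
t: 13.5
tool_pos: [0.4725, 0.153, 0.2676]
orientation: [-0.394, -3.113, 0.002]
force: [-0.8, 0.4, -0.3]
opening: 0.0278
gripper_force: 40.0
```

```bash
python3 - <<'E'
from need import *
need()
ims={n:cv2.convertScaleAbs(robot.read_camera(n)[...,::-1],alpha=a,beta=b) for n,a,b in(("top",1.9,25),("side",1.5,10))}
def tile(n,x0,y0,s,W,H):
    w=-(-W//s);h=-(-H//s)
    t=cv2.resize(ims[n][y0:y0+h,x0:x0+w],None,fx=s,fy=s,interpolation=cv2.INTER_CUBIC)[:H,:W].copy()
    for i in range(0,w,10): cv2.putText(t,str(x0+i),(i*s,10),0,.3,(0,0,255),1);cv2.line(t,(i*s,0),(i*s,4),(0,0,255),1)
    for i in range(0,h,10): cv2.putText(t,str(y0+i),(6,i*s+4),0,.3,(0,0,255),1);cv2.line(t,(0,i*s),(5,i*s),(0,0,255),1)
    return t
cv2.imwrite("pics/m3.png",np.hstack([tile("top",225,215,4,380,500),tile("side",215,140,4,420,500)]))
E
```

```text
t 13.5 tcp [0.4725 0.153  0.2676] F [-0.8  0.4 -0.3] open 0.0278 gf 39.99981176631991
```

View pics/m3.png

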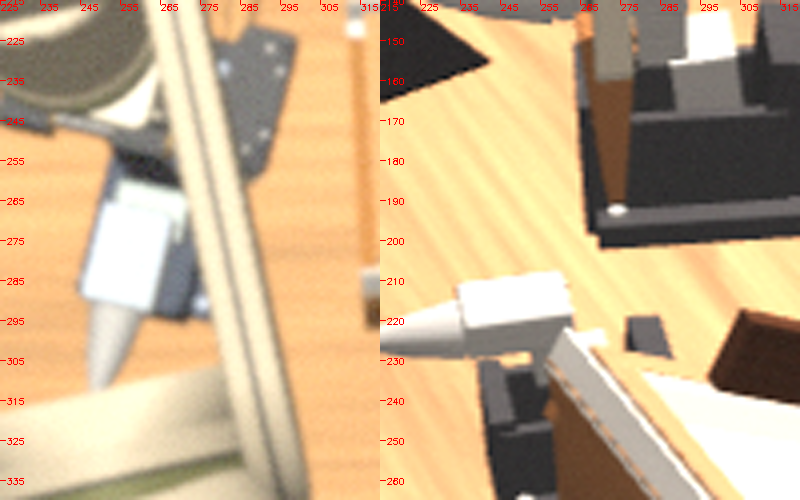

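```bash
python3 - <<'E'
from need import *
from scipy.ndimage import map_coordinates as mc
a=np.radians(-14.6);hx=np.array([np.cos(a),np.sin(a),0]);hy=np.array([-np.sin(a),np.cos(a),0])
P=np.array([.4747,.1523,.085])
for n,f,ys in(("top","pics/top0.png",np.linspace(-.006,.012,7)),("side","pics/side0.png",np.linspace(.004,.018,7))):
    im=cv2.imread(f).astype(float).mean(2)
    print(n)
    S=np.arange(-.030,.036,.002)
    v=[]
    for s in S:
        X=P+s*hx+ys[:,None]*hy;p=proj(n,X);v.append(mc(im,[p[:,1],p[:,0]],order=1).mean())
    print([(int(round(s*1000)),int(x)) for s,x in zip(S,v)])
s=robot.read_state();R=Ro.from_rotvec(s["orientation"]).as_matrix();c=np.array(s["tool_pos"]);print(R.round(3).tolist())
tip=c+R[:,2]*.078
X=[tip+i*.004*R[:,0]+j*.014*R[:,1] for i in(-1,1) for j in(-1,1)];print("tip proj",proj("side",np.array([tip]+X)).round(1).tolist())
X=[c+i*.012*R[:,0]-R[:,1]*.014*1 for i in(-1,1)]+[c+i*.0118*R[:,0]+R[:,1]*.014 for i in(-1,1)];print("tcp level edges",proj("side",np.array(X)).round(1).tolist())
im=cv2.cvtColor(robot.read_camera("side"),cv2.COLOR_RGB2HSV).astype(int);
for r in(165,175,185,189,191,193,195): print(r,[tuple(im[r,c]) for c in range(264,284)] if 0 else [f"{im[r,c,0]}/{im[r,c,1]}/{im[r,c,2]}" for c in range(265,283)])
E
```

```text
top
[(-30, 126), (-28, 123), (-26, 119), (-24, 117), (-22, 118), (-20, 120), (-18, 121), (-16, 121), (-14, 117), (-12, 108), (-10, 88), (-8, 60), (-6, 34), (-4, 21), (-2, 17), (0, 17), (2, 23), (4, 33), (6, 43), (8, 49), (10, 52), (12, 54), (14, 53), (16, 53), (18, 54), (20, 56), (22, 62), (24, 72), (26, 82), (28, 89), (30, 93), (32, 94), (34, 95)]
side
[(-30, 118), (-28, 133), (-26, 155), (-24, 174), (-22, 178), (-20, 169), (-18, 161), (-16, 164), (-14, 168), (-12, 170), (-10, 166), (-8, 156), (-6, 150), (-4, 149), (-2, 143), (0, 124), (2, 82), (4, 44), (6, 45), (8, 60), (10, 65), (12, 65), (14, 65), (16, 65), (18, 65), (20, 64), (22, 66), (24, 86), (26, 125), (28, 145), (30, 149), (32, 150), (34, 151)]
[[-0.968, 0.251, -0.001], [0.251, 0.968, -0.001], [0.001, -0.001, -1.0]]
tip proj [[273.3, 187.0], [276.2, 190.3], [274.2, 183.4], [272.5, 190.7], [270.5, 183.8]]
tcp level edges [[278.4, 157.6], [266.8, 158.9], [276.2, 151.1], [264.9, 152.3]]
165 ['8/16/65', '8/16/64', '10/59/65', '13/135/64', '12/153/70', '11/155/69', '12/158/68', '11/158/68', '12/165/68', '12/155/69', '13/159/69',
[... 725 characters left out ...]
/9/27', '0/19/27', '0/0/25', '0/18/28']
191 ['13/127/154', '12/99/67', '165/19/27', '0/0/27', '0/18/28', '165/18/28', '30/10/26', '8/26/78', '14/26/126', '18/23/136', '17/20/112', '18/21/60', '0/10/25', '150/10/26', '30/10/26', '15/19/27', '20/26/29', '0/8/31']
193 ['14/127/179', '13/121/93', '30/9/27', '0/19/27', '0/10/53', '0/16/63', '0/16/64', '18/25/104', '15/23/134', '15/25/143', '14/24/115', '9/21/85', '10/22/70', '6/19/67', '0/19/68', '174/20/65', '6/19/66', '8/15/66']
195 ['14/126/184', '13/120/96', '165/20/26', '150/12/22', '173/20/51', '10/23/66', '6/18/69', '6/18/71', '6/18/71', '9/25/72', '10/22/70', '0/15/69', '12/18/69', '10/12/65', '0/12/65', '8/16/64', '0/24/65', '170/13/61']
```

```bash
python3 - <<'E'
from need import *
a=np.radians(-14.6);H=np.array([[np.cos(a),np.sin(a),0],[-np.sin(a),np.cos(a),0],[0,0,1]])
P=np.array([.4747,.1523,0])
for k,s,t in(("wall+x+y",(284.6,218.9),(255.6,247)),("wall-x+y",(276.4,218.9),(253.2,253.6)),("head +x+y top",(259.6,207.4),(252.3,265.6)),("head+x -y top",(262.2,218),(267.2,268.8))):
    r=least_squares(lambda X:np.concatenate([proj("side",X)[0]-s,proj("top",X)[0]-t]),[.48,.15,.09])
    print(k,r.x.round(4),"holder frame",(H@(r.x-P)).round(4),r.fun.round(1))
E
```

```text
wall+x+y [0.505  0.1754 0.0821] holder frame [0.0235 0.03   0.0821] [-0.7  0.2  0.2 -0.8]
wall-x+y [0.4874 0.181  0.0842] holder frame [0.0051 0.031  0.0842] [-0.6  0.1  0.2 -0.6]
head +x+y top [0.4483 0.1772 0.1309] holder frame [-0.0319  0.0174  0.1309] [-0.2  0.1  0.1 -0.2]
head+x -y top [0.4401 0.142  0.1272] holder frame [-0.0309 -0.0187  0.1272] [-0.  0.  0. -0.]
```

Side view: the wedge's thin end shows at about (274,190), where the hand pose predicts it. Triangulation puts the slot middle at about (0.472, 0.152), almost under the wedge, so I'll lower it.

Emit:
carry_out(rows=[[0, 0, 0.03, 0, 0, 0], [0, 0, 0.06, 0, 0, 0], [0, 0, 0.085, 0, 0, 0], [0, 0, 0.095, 0, 0, 0], [0, 0, 0.101, 0, 0, 0], [0, 0, 0.107, 0, 0, 0], [0, 0, 0.112, 0, 0, 0], [0, 0, 0.118, 0, 0, 0], [0, 0, 0.118, 0, 0, 0]])

```text
t: 14.78
tool_pos: [0.4744, 0.152, 0.1519]
orientation: [-0.398, -3.116, 0.001]
force: [-0.2, 0.0, -0.8]
opening: 0.0278
gripper_force: 40.0
```

Emit:
carry_out(rows=[[0.001, 0, 0.003, 0, 0, 0], [0.002, 0, 0.006, 0, 0, 0], [0.002, 0, 0.01, 0, 0, 0], [0.002, 0, 0.014, 0, 0, 0], [0.002, 0, 0.018, 0, 0, 0], [0.002, 0, 0.018, 0, 0, 0]])

```text
t: 15.52
tool_pos: [0.4727, 0.1525, 0.1341]
orientation: [-0.398, -3.116, 0.001]
force: [0.5, -0.2, -1.7]
opening: 0.0276
gripper_force: 40.0
```

Emit:
carry_out(rows=[[0, 0, 0.003, 0, 0, 0], [0, 0, 0.006, 0, 0, 0], [0, 0, 0.009, 0, 0, 0], [0, 0, 0.012, 0, 0, 0], [0, 0, 0.015, 0, 0, 0], [0, 0, 0.015, 0, 0, 0]], force=60)

```text
t: 16.27
tool_pos: [0.4725, 0.1528, 0.1193]
orientation: [-0.398, -3.116, -0.0]
force: [-1.4, 0.7, 1.5]
opening: 0.0279
gripper_force: 60.0
```

Emit:
carry_out(rows=[[0, 0, 0.003, 0, 0, 0], [0, 0, 0.006, 0, 0, 0], [0, 0, 0.008, 0, 0, 0], [0, 0, 0.01, 0, 0, 0], [0, 0, 0.01, 0, 0, 0]])

```text
t: 16.9
tool_pos: [0.472, 0.1533, 0.1101]
orientation: [-0.397, -3.115, -0.001]
force: [-9.2, 2.6, 11.0]
opening: 0.0272
gripper_force: 60.0
```

Emit:
carry_out(rows=[[0.0005, 0, 0.001, 0, 0, 0], [0.001, 0, 0.002, 0, 0, 0], [0.0015, 0, 0.003, 0, 0, 0], [0.0015, 0, 0.004, 0, 0, 0], [0.0015, 0, 0.004, 0, 0, 0]])

```text
t: 17.52
tool_pos: [0.4717, 0.1536, 0.1078]
orientation: [0.397, 3.115, 0.001]
force: [-10.7, 1.1, 21.1]
opening: 0.027
gripper_force: 60.0
```

Emit:
carry_out(rows=[[0.0005, 0, 0.001, 0, 0, 0], [0.001, 0, 0.002, 0, 0, 0], [0.001, 0, 0.003, 0, 0, 0], [0.001, 0, 0.003, 0, 0, 0]])

```text
t: 18.02
tool_pos: [0.4717, 0.1537, 0.1071]
orientation: [0.396, 3.113, 0.001]
force: [-16.7, -2.4, 36.6]
opening: 0.0276
gripper_force: 60.0
```

Emit:
carry_out(rows=[[-0.0005, 0, -0.002, 0, 0, 0], [-0.0005, 0, -0.002, 0, 0, 0], [-0.0005, 0, -0.002, 0, 0, 0], [-0.0005, 0, -0.002, 0, 0, 0], [-0.0005, 0, -0.002, 0, 0, 0]], jaw=100)

```text
t: 18.65
tool_pos: [0.4707, 0.153, 0.1041]
orientation: [-0.398, -3.116, 0.001]
force: [0.5, -0.3, -1.2]
opening: 0.0564
gripper_force: 0.0
```

Emit:
carry_out(rows=[[0, 0, -0.01, 0, 0, 0], [0, 0, -0.03, 0, 0, 0], [0, 0, -0.06, 0, 0, 0], [0, 0, -0.1, 0, 0, 0], [0, 0, -0.15, 0, 0, 0], [0, 0.05, -0.19, 0, 0, 0], [0, 0.11, -0.2, 0, 0, 0], [0, 0.17, -0.2, 0, 0, 0], [0, 0.23, -0.2, 0, 0, 0], [0, 0.29, -0.2, 0, 0, 0], [0, 0.29, -0.2, 0, 0, 0]])

```text
t: 20.02
tool_pos: [0.5429, 0.4372, 0.3004]
orientation: [-0.392, -3.113, 0.005]
force: [-0.5, -0.3, -1.1]
opening: 0.0567
gripper_force: 0.0
```

```bash
python3 - <<'E'
from need import *
need()
R=np.array([[-.968,.251,0],[.251,.968,0],[0,0,-1.]])
for z in(.13,.135): print(proj("side",[.4712,.1535,z]).round(1),proj("top",[.4712,.1535,z]).round(1))
ims={n:cv2.convertScaleAbs(robot.read_camera(n)[...,::-1],alpha=a,beta=b) for n,a,b in(("top",1.9,25),("side",1.5,10))}
def tile(n,x0,y0,s,W,H):
    w=-(-W//s);h=-(-H//s)
    t=cv2.resize(ims[n][y0:y0+h,x0:x0+w],None,fx=s,fy=s,interpolation=cv2.INTER_CUBIC)[:H,:W].copy()
    for i in range(0,w,10): cv2.putText(t,str(x0+i),(i*s,10),0,.3,(0,0,255),1);cv2.line(t,(i*s,0),(i*s,4),(0,0,255),1)
    for i in range(0,h,10): cv2.putText(t,str(y0+i),(6,i*s+4),0,.3,(0,0,255),1);cv2.line(t,(0,i*s),(5,i*s),(0,0,255),1)
    return t
cv2.imwrite("pics/m4.png",np.hstack([tile("top",235,215,5,380,480),tile("side",215,170,4,420,480)]))
E
```

```text
t 20.02 tcp [0.5429 0.4372 0.3004] F [-0.5 -0.3 -1.1] open 0.0567 gf 0.0
[[273.2 210.5]] [[262.4 255.9]]
[[273.1 208.7]] [[262.1 255.5]]
```

View pics/m4.png

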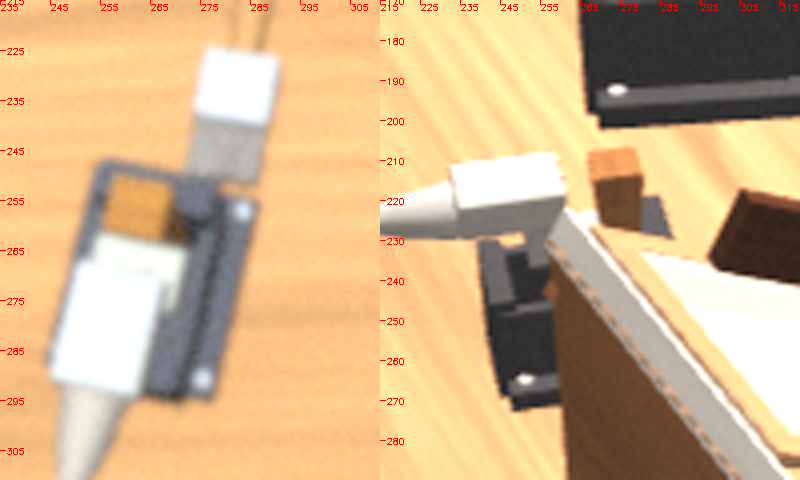

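The wedge stands upright in the slot, with its head at side (273,210). I'll check how far the anvil moved by registering its nose against the first pictures.

```bash
python3 - <<'E'
from need import *
a=np.radians(-14.6);hx=np.array([np.cos(a),np.sin(a),0])
for n,(x0,y0,x1,y1),C in(("side",(206,203,256,229),[.42,.16,.12]),("top",(242,270,268,318),[.42,.16,.12])):
    A=cv2.imread(f"pics/{n}0.png").mean(2).astype(np.float32);B=np.mean([robot.read_camera(n).mean(2) for _ in range(3)],0).astype(np.float32)
    W=np.eye(2,3,dtype=np.float32)
    _,W=cv2.findTransformECC(A[y0:y1,x0:x1].copy(),B[y0:y1,x0:x1].copy(),W,cv2.MOTION_TRANSLATION,(3,200,1e-6),None,3)
    e=proj(n,np.array(C)-.004*hx)[0]-proj(n,C)[0]
    print(n,"shift",W[:,2].round(2),"expected for 4mm",e.round(2))
E
```

```text
side shift [-1.43  0.4 ] expected for 4mm [-1.82  0.23]
top shift [-0.2   0.91] expected for 4mm [-0.43  1.6 ]
```

```bash
python3 - <<'E'
from need import *
from scipy.ndimage import map_coordinates as mc
a=np.radians(-14);hx=np.array([np.cos(a),np.sin(a),0]);hy=np.array([-np.sin(a),np.cos(a),0])
E0=np.array([.4442,.1596,.129]) # +x top edge of head, middle
S=np.arange(-.02,.0201,.0005)
for n,off in(("side",0),("top",0),("side",-.055),("top",-.055)):
    A=cv2.imread(f"pics/{n}0.png").astype(float)[...,::-1];B=np.mean([robot.read_camera(n).astype(float) for _ in range(3)],0)
    pr=[]
    for im in(A,B):
        v=[]
        for s in S:
            p=proj(n,E0+(s+off)*hx+np.linspace(-.012,.012,9)[:,None]*hy);v.append(np.mean([[mc(im[...,c],[p[:,1],p[:,0]],order=1).mean()] for c in(2,)]))
        pr.append(np.gradient(np.array(v)))
    # shift by matching gradient profiles
    best=min(np.arange(-1,14),key=lambda k:np.sum((pr[0][16:-2]-pr[1][16-k:len(S)-2-k])**2))
    i=[S[np.abs(g).argmax()]*1000 for g in pr]
    print(n,off,"edge mm before/after",np.round(i,1),"match shift mm",best*.5)
E
```

```text
side 0 edge mm before/after [ 1. -3.] match shift mm 4.0
top 0 edge mm before/after [16. 12.] match shift mm 4.0
side -0.055 edge mm before/after [-1. -5.] match shift mm 4.0
top -0.055 edge mm before/after [-2. -6.] match shift mm 4.0
```

The anvil has moved its full 4 mm in both views, so I'm handing in.

```bash
python3 -c "
from plant import robot
print(robot.close_job())"
```

```text
the job is handed in; nothing more can be done
None
```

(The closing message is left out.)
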